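# Set the slice thickness on the bread-slicing guide

### The job

Set the slice thickness on the bread-slicing guide: with a fingertip, flick the toothed wheel forward over its top one click at a time, until its one wide tooth lies level and points at the fixed pointer. Let it rest in each click, do not run past the pointer, and leave the loaf and the other things on the worktop where they are.

Things in the scene. Friction and masses are not known exactly. Their poses are not given: they have to be found in the camera images.
- guide: Bread-slicing guide, bolted down: base plate x -120 to 160, y -85 to 315 mm; a grey open-topped block (136 x 84 mm, rim 85 mm above the worktop) holds the white toothed wheel. Fence at y 93 mm, 125 mm high; posts at y 290 mm, 160 mm high. Origin on the worktop right under the wheel's axle; x is forward (wheel to pointer), y along the axle towards the loaf, z up.
- axle (a point): Centre of the wheel, 100 mm above the worktop, axes as the guide's. Wheel: 8 teeth 45 degrees apart, each 7 mm thick, 26 mm wide along the axle, tips 52 mm from this centre, hub radius 32 mm. Fixed steel discs of 33 mm radius on either side, to 24 mm each way along y. At rest one tooth stands straight up and its neighbours lean 45 degrees forward and back.
- wheel (a joint): Angle (rad) of the wide tooth from straight up, positive forward: 0 up, -1.571 level backward, +1.571 level at the pointer (the goal). Clicks at every multiple of 0.785; starts 2, 3 or 4 clicks short. A click takes about 3 N at the tooth; past half a click it goes on by itself and stops in the next. Stops at -2.2 and 3.2.
- tab (a point): Middle of the outer edge of the wide tooth, 52 mm from the axle centre; turns with the wheel. This tooth is 56 mm wide in its outer 13 mm, else like the others. An upright tooth pushed forward by a level-moving fingertip that reaches 11 mm below its tip turns one click, and slips away under the fingertip after about 30 mm.
- pointer (a point): Point of the small fixed steel pointer at the forward end of the block, 58 mm forward of the axle centre and level with it (100 mm above the worktop); 8 mm thick. The wide tooth's edge stands 6 mm from it when set.
- loaf: Loaf of bread 120 x 130 mm, about 135 mm high, loose on the guide's bed. Origin at the centre of its underside. Leave alone.
- shaker: Steel flour shaker, upright can of 60 mm diameter, 110 mm high, loose on the worktop beside the wheel. Origin at the centre of its underside. Leave alone.
- brush: Pastry brush, 200 mm long, 42 mm wide, 20 mm high, lying on the worktop on the backward (-x) side of the guide's plate, loose. Origin at its middle, on the worktop. Leave alone.

How it is judged:
On the way:
1. the wheel rests in the last click before the goal (wide tooth leaning 45 degrees forward, within 0.15 rad) for 0.2 s (value of joint wheel between 0.635 and 0.935 rad), for 0.2 s.
At the end, for the whole second after the job is handed in: The wheel rests in the click where its wide tooth is level and points at the pointer (within 0.12 rad, at rest), and loaf, shaker and brush are within 25 mm of where they began (value of joint wheel between 1.45 and 1.69 rad and velocity of joint wheel between -0.1 and 0.1 rad/s and distance of each of loaf, shaker, brush from where it was at the start of the episode below 0.025 m); the robot touches nothing.
It fails at once if the wheel is run past the pointer by more than half a click (value of joint wheel above 1.98 rad).
It fails at once if a loose thing is lifted, carried or pushed away by more than 25 mm (distance of any of loaf, shaker, brush from where it was at the start of the episode above 0.025 m).
It fails at once if the wheel is turned with the arm or the gripper's body instead of the fingers (contact force between the arm and wheel above 1 N).
It also fails if it takes over 48 s, if anything falls off the work surface, if the arm or the gripper's body presses on something with over 40 N, if the wrist force passes 120 N, or if a joint passes its speed limit or range.

### The arm

A 6-joint arm with a two-finger parallel gripper is mounted at the origin on the work surface. World frame = base frame: x ahead of the robot, y to its left, z up, the work surface at z = 0. Lengths are in m, angles in rad, forces in N, time in s.
With the tool pointing down it reaches from about 0.3 to 1 m from the base axis. Payload 5.1 kg.
Tool frame: the origin (TCP) lies midway between the tips of the shut fingers; the grasp point (between the pads) lies env.grip_point_offset behind it (env.grip_point_offset is the distance from the TCP to the grasp point, in m); z points along the fingers, y is the direction in which the jaws open and shut (so a half turn about z gives the same grasp; the last joint's range is limited). The gripper opens to 95 mm and grips with 3 to 60 N. Pads are 20 mm wide; open, the fingers measure 119 mm over their backs; the gripper's body (75 mm by 180 mm) begins 59 mm behind the grasp point.
Start: joints at [-1.249, 0.124, 1.65, -0, 1.367, -0.083], TCP at [0.256, -0.597, 0.215] pointing down, gripper open.
Joint ranges: [-2.61, 2.61], [-1.02, 2.33], [0.03, 2.71], [-1.35, 4.49], [0.32, 2.68], [-2.91, 2.91]. Speed limits (rad/s): [2.57, 2.57, 3.14, 3.14, 3.14, 3.14].

### API

Orientations are given as a rotation vector (axis times angle).
In Python, from rig import env gives the robot as it stands.
- The arm moves only by the tool carry_out, never from a script. Its argument "moves" is a list of rows, each a list of 4 numbers: the shift along the tool's x, y, z in cm, then the turn about the tool's z in rad. In form: [[tx, ty, tz, twist], ...]. A call has 1 to 20 rows; each row is the pose to reach, as a shift and turn from the pose commanded when the call began, along the tool's axes at that moment; what a row does not reach only later rows make up. A row lasts 1/12 s, in which the tool goes at most 41.7 mm and 7.16 degrees, less where a joint would pass 70% of its speed; a pose out of reach is approached as far as the arm can. A call with a gripper value outside its range is refused whole. "grip" is the opening, from 0 (shut) to 1 (fully open), set as the call begins (left out, the last holds). The fingers move at their own pace and stop on an object; the grip force is fixed at half the most. Time passes only in rows, so rows that repeat a pose let the fingers close. It gives the time, the measured TCP pose, the force and the opening at its end, in the units of the state.
- env.read_state(): the state, without advancing time (a new reading comes with each control period).
- env.read_camera(name): name is "scene" or "top"; returns (picture, depth): 384x512x3 uint8, red, green, blue; 384x512 float32, m along the optical axis (not along the pixel's ray), 0 where there is no reading.
- env.camera_model(name): a dict with "intrinsics" (3x3 intrinsics, pixels), "extrinsics" (4x4, takes a point from world to camera coordinates). Camera axes: x right, y down, z forward; pixel columns grow to the right and rows downward; lengths in m; the calibration is good to about 2 mm. A picture is of the moment at which its call begins. camera_model takes no time and is no camera call.
- env.job_done(): hands the job in, once; it reports no verdict.
The state is a dict: "clock": time; "joint_pos": joint angles; "qd": joint speeds; "effort": joint torques, N m; "position": TCP position; "ee_rot": TCP orientation; "wrist_force": force on the tool from outside, world axes, zero at the start; "torque": the same for the moment, N m; "gripper_width": finger opening in m.
Only numpy, scipy, OpenCV 4.12 (cv2) and the standard library are available. Lean on these libraries where they do the work, as an engineer would, in place of code of your own. Each camera call takes 0.05 s, during which the arm holds its last target.

## Working session

There is one attempt and no reset: what is moved stays moved. The work goes in short steps, Python scripts to look and compute and a tool call to move; the robot and the scene stay as the last step left them, time stands still between calls to the robot, and variables do not carry over. Pictures are saved under pics/ and viewed, and the job is handed in when it is done.

Besides the shell and the picture viewer there is one more tool, called after ">>>" as name([rows], argument=value, ...), one row to a line, values as JSON. carry_out: Moves the arm, as the interface text tells. Its arguments: {"type":"object","properties":{"moves":{"type":"array","items":{"type":"array","items":{"type":"number"}}},"grip":{"type":"number"}},"required":["moves"]}

```bash
ls; mkdir -p pics; python3 - <<'E'
from rig import env
import cv2,numpy as np
print(env.read_state(), env.grip_point_offset)
for n in("scene","top"):
    p,d=env.read_camera(n); cv2.imwrite(f"pics/{n}0.png",p[:,:,::-1]); np.save(f"pics/{n}0.npy",d)
    m=env.camera_model(n);print(n,m["intrinsics"],m["extrinsics"])
E
```

```text
pics
{'clock': 0.0, 'joint_pos': array([-1.24859855e+00,  1.24479753e-01,  1.65166606e+00, -4.20745857e-05,
        1.36748467e+00, -8.26219006e-02]), 'qd': array([ 1.25933508e-04,  4.01310881e-05,  5.33260138e-04,  4.88519506e-04,
       -6.00703602e-05, -1.09589836e-03]), 'effort': array([ 1.08777698e-03, -4.17600632e+01, -3.59929204e+01,  7.75954337e-02,
        4.91794338e-02, -1.51459735e-04]), 'position': array([ 0.25575076, -0.59687706,  0.21340815]), 'ee_rot': array([-3.07547713e+00, -6.31163491e-01,  4.46491818e-04]), 'wrist_force': array([0.53070243, 0.59480717, 0.03501783]), 'torque': array([-0.0123173 ,  0.00377073, -0.00880159]), 'gripper_width': 0.09517722765824152} 0.0188
scene [[370.51302896   0.         255.05071655]
 [  0.         370.51302896 190.82360187]
 [  0.           0.           1.        ]] [[ 0.15946401  0.98709475 -0.01466889 -0.10599783]
 [ 0.51078896 -0.09521457 -0.85441724 -0.13203246]
 [-0.84478747  0.1287561  -0.5193804   1.17784042]
 [ 0.          0.          0.          1.        ]]
top [[435.91600523   0.         263.21158609]
 [  0.         435.91600523 184.82604851]
 [  0.           0.           1.        ]] [[-0.00125291 -0.99965859 -0.02609835  0.03181703]
 [-0.99621323  0.0035166  -0.08687257  0.50775578]
 [ 0.08693468  0.02589068 -0.99587752  0.95866644]
 [ 0.          0.          0.          1.        ]]
```

View pics/scene0.png

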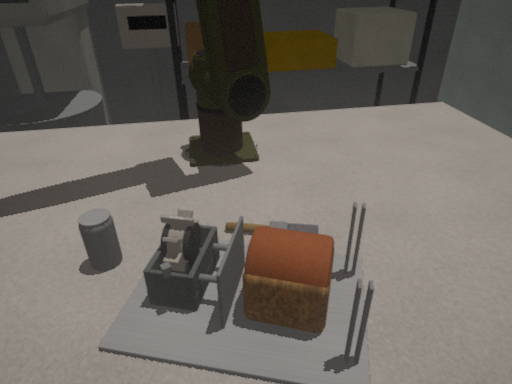

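View pics/top0.png

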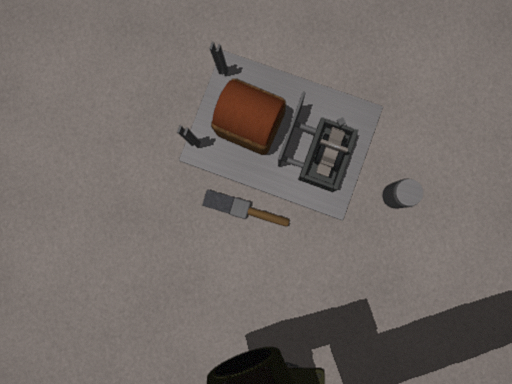

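```bash
python3 - <<'E'
import cv2
a=cv2.imread("pics/top0.png")[90:220,260:440]; cv2.imwrite("pics/t0c.png",cv2.convertScaleAbs(cv2.resize(a,None,fx=4.4,fy=4.4,interpolation=2),alpha=1.6))
a=cv2.imread("pics/scene0.png")[190:320,130:260]; cv2.imwrite("pics/s0c.png",cv2.convertScaleAbs(cv2.resize(a,None,fx=4.6,fy=4.6,interpolation=2),alpha=1.3))
E
```

```text
(no output)
```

View pics/t0c.png

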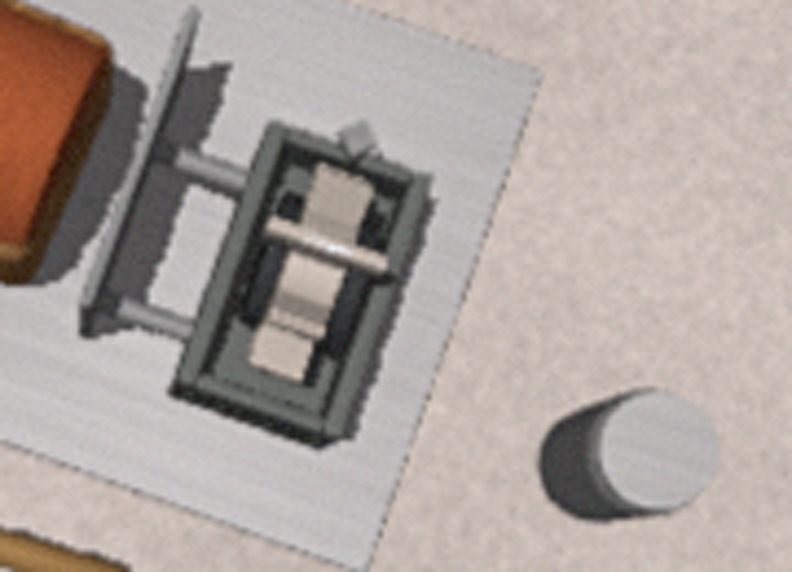

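View pics/s0c.png

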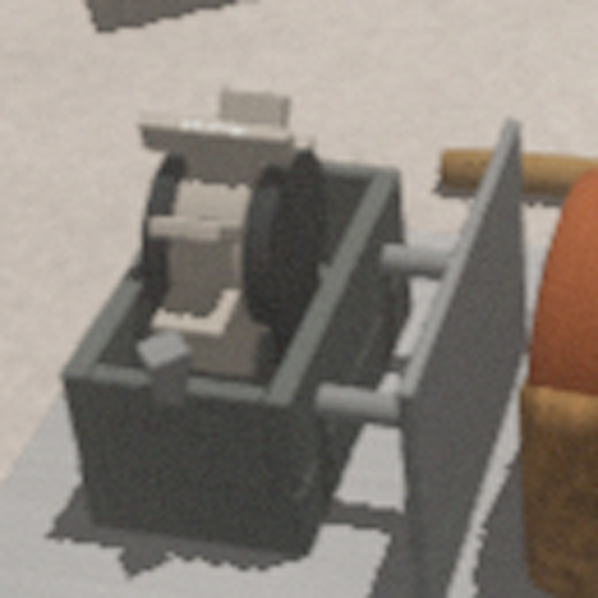

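```bash
cat > h.py <<'E'
import numpy as np,cv2
from rig import env
def proj(n,P):
    m=env.camera_model(n);E=m["extrinsics"];K=m["intrinsics"]
    c=np.atleast_2d(P)@E[:3,:3].T+E[:3,3]; q=c@K.T; return q[:,:2]/q[:,2:]
def ray(n,uv,z):
    m=env.camera_model(n);E=m["extrinsics"];K=m["intrinsics"];R=E[:3,:3]
    uv=np.atleast_2d(uv); d=np.c_[uv,np.ones(len(uv))]@np.linalg.inv(K).T@R
    o=-R.T@E[:3,3]; t=(z-o[2])/d[:,2]; return o+t[:,None]*d
def cloud(n,D):
    m=env.camera_model(n);E=m["extrinsics"];K=m["intrinsics"]
    v,u=np.mgrid[:D.shape[0],:D.shape[1]]; c=np.stack([(u-K[0,2])/K[0,0]*D,(v-K[1,2])/K[1,1]*D,D],-1)
    return (c-E[:3,3])@E[:3,:3]
E
python3 - <<'E'
from h import *
D=np.load("pics/top0.npy");C=cloud("top",D)
im=cv2.imread("pics/top0.png")
for uv in[(365,115),(340,205),(300,80),(215,160),(300,230),(420,120),(200,230)]:print(uv,C[uv[1],uv[0]].round(4))
# corners of plate
g=[(230,50),(382,105),(344,218),(181,162)]
hsv=cv2.cvtColor(im,cv2.COLOR_BGR2HSV); print(hsv[115,365],hsv[120,420],hsv[205,340])
# rim mask by height
Z=C[...,2]; 
m=((Z>.078)&(Z<.092)).astype(np.uint8); m[:, :285]=0; m[:,370:]=0;m[:100]=0;m[200:]=0
pts=C[m>0]; print(len(pts)); r=cv2.minAreaRect((pts[:,:2]*1000).astype(np.float32));print(r)
# scene cam plate: points height
Ds=np.load("pics/scene0.npy");S=cloud("scene",Ds)
for nm,Q in(("top",C),("scene",S)):
    Z=Q[...,2]; k=(Z>.078)&(Z<.092)
    if nm=="scene": k[:, :140]=0;k[:,225:]=0;k[:200]=0
    else:k=m>0
    x=Q[k];print(nm,cv2.minAreaRect((x[:,:2]*1000).astype(np.float32)))
E
```

```text
(365, 115) [ 0.6692 -0.2033  0.0096]
(340, 205) [ 0.4626 -0.1427  0.0095]
(300, 80) [ 0.7536 -0.055   0.0085]
(215, 160) [0.5664 0.1415 0.0111]
(300, 230) [ 0.4062 -0.0526 -0.0013]
(420, 120) [ 0.6592 -0.3319 -0.0013]
(200, 230) [0.4065 0.1755 0.0038]
[170   6 118] [ 14  25 130] [  0   4 122]
884
((593.3904418945312, -76.6004638671875), (162.99464416503906, 155.87506103515625), 69.8419189453125)
top ((593.3904418945312, -76.6004638671875), (162.99464416503906, 155.87506103515625), 69.8419189453125)
scene ((601.3541870117188, -109.29349517822266), (123.92174530029297, 180.3354034423828), 89.98899841308594)
```

```bash
python3 - <<'E'
from h import *
im=cv2.imread("pics/top0.png"); hsv=cv2.cvtColor(cv2.GaussianBlur(im,(3,3),0),cv2.COLOR_BGR2HSV)
D=np.load("pics/top0.npy");C=cloud("top",D)
m=((C[...,2]>.005)).astype(np.uint8)*255
m[:,:]=cv2.medianBlur(m,5); 
mm=((hsv[...,1]<18)|(C[...,2]>.02)).astype(np.uint8)*255
for nm,q in(("S",mm),("Z",m)):
    q[300:]=0
    q=cv2.morphologyEx(q,cv2.MORPH_OPEN,np.ones((5,5)))
    n,l,s,c=cv2.connectedComponentsWithStats(q); i=1+s[1:,4].argmax(); cs,_=cv2.findContours((l==i).astype(np.uint8),0,1)
    c=max(cs,key=cv2.contourArea); h=c[:,0].astype(float)
    # rough corners at z .01
    cor=np.array([(230,50),(382,105),(344,218),(181,162)],float); L=[]
    for a,b in zip(cor,np.roll(cor,-1,0)):
        t=(b-a)/np.linalg.norm(b-a); nn=np.array([-t[1],t[0]])
        d=(h-a)@nn; e=(h-a)@t/np.linalg.norm(b-a)
        k=(abs(d)<5)&(e>.1)&(e<.9); P=ray("top",h[k],.010)[:,:2]*1000
        vx,vy,x,y=cv2.fitLine(P.astype(np.float32),cv2.DIST_HUBER,0,.01,.01).ravel(); L.append((vx,vy,x,y))
        print(nm,k.sum(),np.degrees(np.arctan2(vy,vx)).round(2))
    X=[]
    for i in range(4):
        a=L[i-1];b=L[i]; A=np.array([[a[0],-b[0]],[a[1],-b[1]]]); s=np.linalg.solve(A,[b[2]-a[2],b[3]-a[3]]); X.append([a[2]+s[0]*a[0],a[3]+s[0]*a[1]])
    X=np.array(X);print(X.round(1),np.linalg.norm(X-np.roll(X,-1,0),axis=1).round(1))
    # model corners: 
    M=np.array([(160,315),(160,-85),(-120,-85),(-120,315)],float)
    mc=M.mean(0);xc=X.mean(0);H=(M-mc).T@(X-xc);th=np.arctan2(H[0,1]-H[1,0],H[0,0]+H[1,1])
    R=np.array([[np.cos(th),-np.sin(th)],[np.sin(th),np.cos(th)]]);t=xc-R@mc
    print("th",th,np.degrees(th),"origin",t,"res",(X-(M@R.T+t)).round(1))
    A=np.eye(4);A[:2,:2]=R;A[:2,3]=t/1000
np.save("G.npy",A)
# overlay
P=lambda x,y,z:(A@np.array([x/1e3,y/1e3,z/1e3,1]))[:3]
for n in("top","scene"):
    im=cv2.imread(f"pics/{n}0.png"); f=4; sl=(slice(95,205),slice(280,400)) if n=="top" else (slice(190,320),slice(130,260))
    c=cv2.convertScaleAbs(cv2.resize(im[sl],None,fx=f,fy=f,interpolation=2),alpha=1.4)
    def pt(p,col,n=n):
        u=(proj(n,p)[0]-[sl[1].start,sl[0].start]+.5)*f; cv2.circle(c,(int(u[0]),int(u[1])),3,col,-1)
    for k in range(8):
        a=k*np.pi/4
        for y in(-13,13):pt(P(52*np.sin(a),y,100+52*np.cos(a)),(0,0,255) if k==0 else(0,255,255) if k==1 else (255,0,0))
    for y in(-28,28):pt(P(0,y,152),(0,255,0))
    pt(P(58,0,100),(255,0,255))
    for x in(-68,68):
        for y in(-42,42):pt(P(x,y,85),(255,255,0))
    cv2.imwrite(f"pics/{n}_ov.png",c)
D=np.load("pics/top0.npy");print(R.T)
E
```

```text
S 123 69.67
S 90 -20.31
S 130 69.63
S 18 -21.07
[[ 827.2  127. ]
 [ 689.9 -243.6]
 [ 428.6 -146.9]
 [ 567.5  227. ]] [395.2 278.6 398.9 278.3]
th -0.3570841926675269 -20.45941717068563 origin [ 569.37027107 -109.87240902] res [[-2.2 -2.4]
 [ 0.4  1.8]
 [ 1.4  0.7]
 [ 0.4 -0.2]]
Z 122 69.7
Z 90 -20.33
Z 130 69.69
Z 22 -20.81
[[ 827.7  127. ]
 [ 690.5 -243.8]
 [ 430.  -147.3]
 [ 568.   225.7]] [395.4 277.8 397.7 277.8]
th -0.3558720077015051 -20.389964088143373 origin [ 570.20942793 -110.41522705] res [[-2.3 -2.1]
 [-0.1  2. ]
 [ 1.8  1. ]
 [ 0.5 -1. ]]
[[ 0.93734303 -0.34840787]
 [ 0.34840787  0.93734303]]
```

```bash
python3 -c "
import cv2;a=cv2.imread('pics/top_ov.png');b=cv2.imread('pics/scene_ov.png');print(a.shape,b.shape)"
```

```text
(440, 480, 3) (520, 520, 3)
```

View pics/top_ov.png

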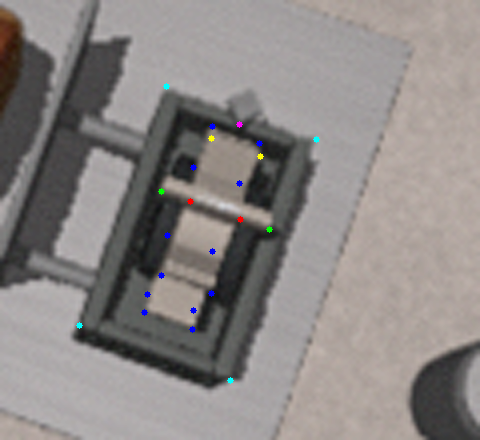

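View pics/scene_ov.png

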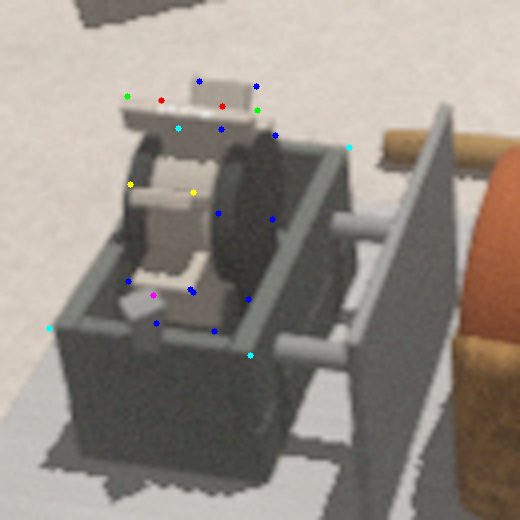

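```bash
python3 - <<'E'
from h import *
A=np.load("G.npy");Ai=np.linalg.inv(A)
for n in("top","scene"):
    C=cloud(n,np.load(f"pics/{n}0.npy")); G=(C@Ai[:3,:3].T+Ai[:3,3])*1000
    k=(G[...,2]>138)&(abs(G[...,0])<60)&(abs(G[...,1])<45)
    g=G[k];print(n,len(g),g.min(0).round(1),g.max(0).round(1),np.median(g,0).round(1)); print(np.percentile(g[:,0],[10,25,50,75,90]).round(1))
    k=(G[...,2]>80)&(G[...,2]<90)&(abs(G[...,0])<90)&(abs(G[...,1])<60);g=G[k];print('rim',np.percentile(g,[1,3,50,97,99],axis=0).round(1))
    C=G; k=(G[...,2]>100)&(G[...,2]<115)&(G[...,0]<80)&(G[...,0]>-100)&(G[...,1]<-60)
    if k.any(): print('shaker',G[k].min(0),G[k].max(0))
E
```

```text
top 202 [-34.5 -27.4 138. ] [  9.4  28.2 155.4] [  2.2   0.8 149.5]
[-31.1 -25.    2.2   5.1   7.5]
rim [[-67.4 -41.3  80.6]
 [-66.5 -40.7  81.6]
 [ -2.    2.1  85. ]
 [ 66.1  41.5  88.3]
 [ 67.4  42.   88.9]]
shaker [ -53.2929182  -204.97031877  100.0592639 ] [   2.21985475 -149.53039542  114.00283156]
scene 334 [-34.  -27.4 138.1] [  8.9  28.5 153.8] [  5.7   1.7 146.4]
[-29.3   2.9   5.7   6.6   7.2]
rim [[-67.5 -40.7  80.1]
 [-64.5 -39.7  80.7]
 [ 31.9  24.1  85. ]
 [ 67.2  42.1  88.6]
 [ 70.3  42.3  89.3]]
shaker [ -53.86243048 -204.82905431  100.02199758] [   1.6473391  -149.08069913  112.8404789 ]
```

```bash
cat >> h.py <<'E'
from scipy.spatial.transform import Rotation as Ro
A=np.load("G.npy")
def goto(x,y,z):
    s=env.read_state();R=Ro.from_rotvec(s["ee_rot"]).as_matrix()
    P=(A@np.array([x/1e3,y/1e3,z/1e3,1]))[:3]
    d=R.T@(P-s["position"])*100
    # twist to align tool x with guide x
    gx=R.T@A[:3,0]; return d.round(2),round(float(np.arctan2(gx[1],gx[0])),3)
def gpos():
    s=env.read_state();return (np.linalg.inv(A)@np.append(s["position"],1))[:3]*1000
E
python3 -c "
from h import *
print(goto(-17,0,195),gpos())"
```

```text
(array([ 46.83, -33.51,   1.92]), 0.761) [-125.20261233 -565.57412472  213.52255573]
```

>>> carry_out([
  [3,-2.1,0,0.05],
  [6,-4.3,0,0.1],
  [9,-6.4,0,0.16],
  [12,-8.6,0,0.22],
  [15,-10.7,0,0.28],
  [18,-12.9,0,0.34],
  [21,-15,0,0.4],
  [24,-17.2,0,0.46],
  [27,-19.3,0,0.52],
  [30,-21.5,0,0.58],
  [33,-23.6,0,0.64],
  [36,-25.8,0,0.7],
  [39,-27.9,0,0.761],
  [42,-30,0,0.761],
  [44.5,-31.8,0,0.761],
  [46.8,-33.5,0,0.761],
  [46.8,-33.5,0,0.761],
  [46.8,-33.5,0,0.761],
  [46.8,-33.5,0,0.761],
], grip=0)

```text
clock: 1.68
position: [0.5537, -0.1055, 0.2142]
ee_rot: [3.092, -0.556, -0.002]
wrist_force: [-1.1, -0.5, -0.5]
gripper_width: 0.0006
```

```bash
python3 -c "
from h import *
print(goto(-17,0,160),gpos());s=env.read_state();print(s['clock'],s['gripper_width'],s['wrist_force'])
for n,sl in(('top',(slice(95,205),slice(280,400))),('scene',(slice(150,290),slice(120,260)))):
    p,d=env.read_camera(n);c=p[:,:,::-1][sl];cv2.imwrite(f'pics/{n}1.png',cv2.convertScaleAbs(cv2.resize(c,None,fx=4,fy=4,interpolation=2),alpha=1.4))
"
```

```text
(array([ 0.02, -0.11,  5.42]), -0.0) [-17.15849628  -1.09254773 214.16191354]
1.6833 0.0006109776152529076 [-1.05203656 -0.50912578 -0.517652  ]
```

View pics/scene1.png

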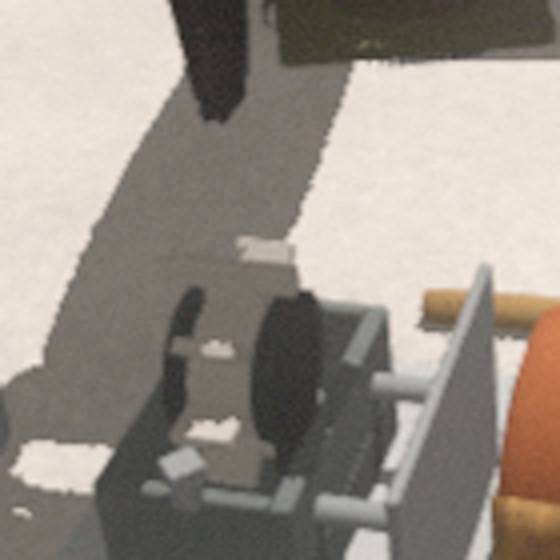

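>>> carry_out([
  [0,-0.1,2,0],
  [0,-0.1,4,0],
  [0,-0.1,5.5,0],
  [0,-0.1,6.3,0],
  [0,-0.1,6.8,0],
  [0,-0.1,7.3,0],
  [0,-0.1,7.3,0],
  [0,-0.1,7.3,0],
  [0,-0.1,7.3,0],
])

```text
clock: 2.53
position: [0.5552, -0.1046, 0.1428]
ee_rot: [3.092, -0.557, 0.003]
wrist_force: [-1.0, -0.8, 1.5]
gripper_width: 0.0005
```

```bash
python3 -c "
from h import *
print(goto(0,0,141),gpos());s=env.read_state();print(s['clock'],s['wrist_force'])
for n,sl in(('scene',(slice(150,290),slice(120,260))),):
    p,d=env.read_camera(n);c=p[:,:,::-1][sl];cv2.imwrite(f'pics/{n}2.png',cv2.convertScaleAbs(cv2.resize(c,None,fx=4,fy=4,interpolation=2),alpha=1.6))
"
```

```text
(array([1.61, 0.02, 0.18]), -0.0) [-16.12868558   0.25511624 142.76991196]
2.5333 [-1.02954345 -0.75357554  1.51227093]
```

View pics/scene2.png

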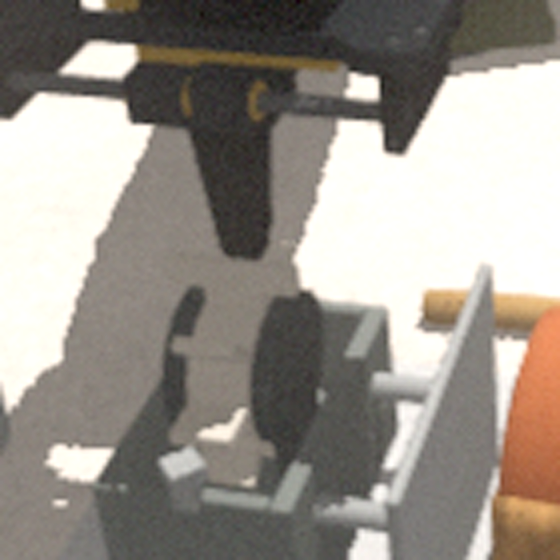

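>>> carry_out([
  [0,0,0.15,0],
  [0.4,0,0.15,0],
  [0.8,0,0.15,0],
  [1.2,0,0.15,0],
  [1.6,0,0.15,0],
  [1.9,0,0.15,0],
  [2.2,0,0.15,0],
  [2.5,0,0.15,0],
  [2.8,0,0.15,0],
  [2.8,0,0.15,0],
])

```text
clock: 3.42
position: [0.5774, -0.1127, 0.1374]
ee_rot: [-3.091, 0.556, 0.016]
wrist_force: [-4.5, 1.9, 0.1]
gripper_width: 0.0003
```

```bash
cat > look.py <<'E'
from h import *
import sys
t=sys.argv[1]
print(gpos());s=env.read_state();print(s['clock'],s['wrist_force'])
out=[]
for n,sl in(('scene',(slice(180,290),slice(130,230))),('top',(slice(100,210),slice(285,385)))):
    p,d=env.read_camera(n);c=p[:,:,::-1][sl];out.append(cv2.convertScaleAbs(cv2.resize(c,None,fx=4,fy=4,interpolation=2),alpha=1.7))
cv2.imwrite(f'pics/l{t}.png',np.hstack(out))
E
python3 look.py 3
```

```text
[  7.51837721   0.37258637 137.38958292]
3.4167 [-4.49702395  1.91061919  0.066716  ]
```

View pics/l3.png

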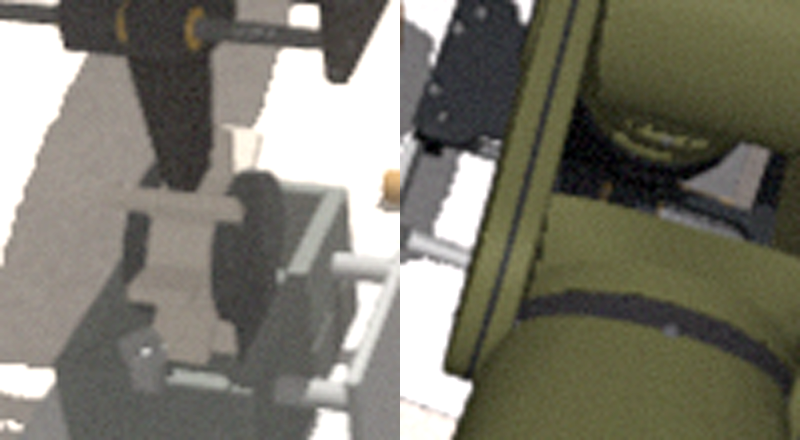

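>>> carry_out([
  [0,0,-0.2,0],
  [0.2,0,-0.3,0],
  [0.4,0,-0.3,0],
  [0.6,0,-0.3,0],
  [0.6,0,-0.3,0],
  [0.6,0,-0.3,0],
])

```text
clock: 4.02
position: [0.5868, -0.1163, 0.1434]
ee_rot: [3.092, -0.557, 0.001]
wrist_force: [-0.3, -0.2, 0.5]
gripper_width: 0.0007
```

```bash
python3 look.py 4
```

```text
[ 17.57143391   0.24101827 143.36121213]
4.0167 [-0.28311281 -0.22747721  0.48481399]
```

View pics/l4.png

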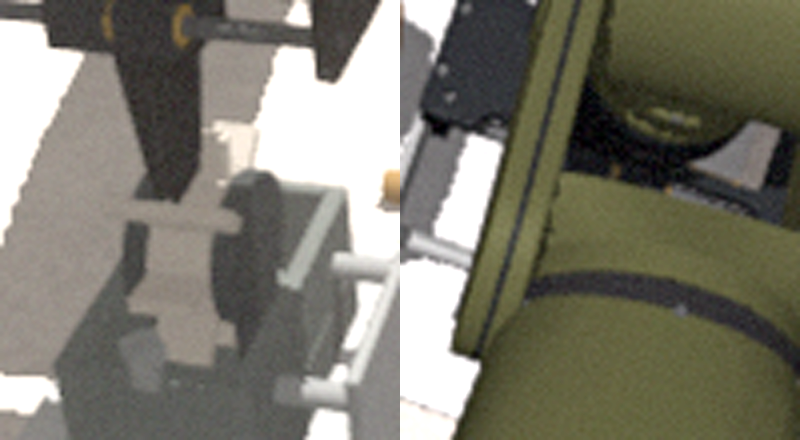

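>>> carry_out([
  [0,0,-1,0],
  [0,0,-2.5,0],
  [0,0,-4,0],
  [-2,0,-4,0],
  [-4,0,-4,0],
  [-5,0,-4,0],
  [-5,0,-4,0],
  [-5,0,-4,0],
])

```text
clock: 4.78
position: [0.5397, -0.0987, 0.1836]
ee_rot: [3.092, -0.556, 0.002]
wrist_force: [-0.4, -0.4, 0.6]
gripper_width: 0.0006
```

```bash
python3 look.py 5; python3 - <<'E'
from h import *
print(goto(-17,0,143))
D=env.read_camera("scene")[1]; G=(cloud("scene",D)@np.linalg.inv(A)[:3,:3].T+np.linalg.inv(A)[:3,3])*1000
k=(G[...,2]>125)&(G[...,2]<160)&(G[...,0]>-25)&(G[...,0]<60)&(abs(G[...,1])<45)
g=G[k]
for z in range(126,158,4):
    q=g[abs(g[:,2]-z)<2]
    if len(q): print(z,len(q),np.percentile(q[:,0],[5,50,95]).round(1),q[:,1].min().round(1),q[:,1].max().round(1))
E
```

```text
[-32.65011621   0.32185422 183.6378642 ]
4.7833 [-0.40517389 -0.41820827  0.59353763]
(array([1.51, 0.03, 4.04]), -0.0)
126 36 [-23.1  12.2  27.7] -22.1 24.2
130 199 [-13.1   8.9  28.6] -23.9 27.6
134 135 [-7.8  1.3 34.1] -25.0 28.5
138 147 [-1.  33.  35.9] -26.6 28.3
142 67 [-1.6 30.1 33. ] -26.8 26.1
146 32 [-3.1 -0.5  1. ] -12.0 12.6
150 36 [-3.9 -0.6  0.8] -12.0 13.1
154 30 [-5.8 -2.7  0.1] -10.7 12.9
```

View pics/l5.png

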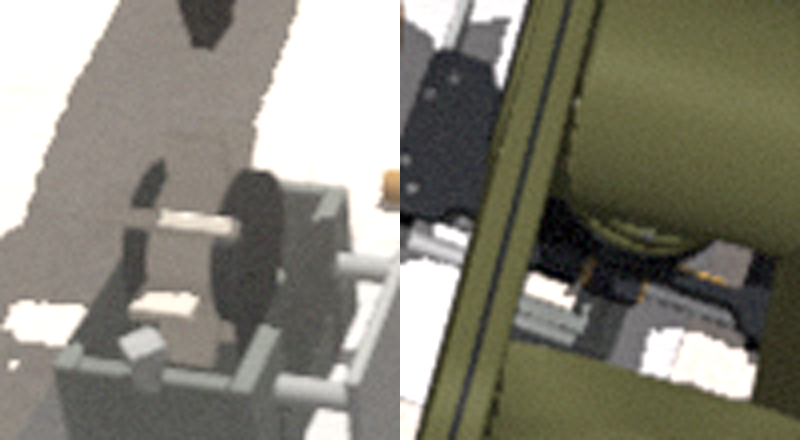

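```bash
cat > ang.py <<'E'
from h import *
Ai=np.linalg.inv(A)
def ana(D):
    G=(cloud("scene",D)@Ai[:3,:3].T+Ai[:3,3])*1000
    k=(G[...,2]>134)&(G[...,2]<149)&(G[...,0]>-12)&(G[...,0]<15)&(abs(G[...,1])<11)
    g=G[k];vx,vz,x,z=cv2.fitLine(g[:,[0,2]].astype(np.float32),cv2.DIST_HUBER,0,.01,.01).ravel()
    a=np.arctan2(vx,vz) if vz>0 else np.arctan2(-vx,-vz)
    xm=np.median(g[:,0]); zm=np.median(g[:,2])-100
    print(len(g),"slope ang",a.round(3),"pos ang",((xm-3.5)/zm).round(3),xm.round(2),zm.round(1))
print("init");ana(np.load("pics/scene0.npy"))
p=env.read_camera("scene"); ana(p[1])
cv2.imwrite("pics/a_%d.png"%(env.read_state()["clock"]*100),p[0][:,:,::-1])
E
python3 ang.py; python3 ang.py;ls pics
```

```text
init
87 slope ang 0.109 pos ang 0.058 5.95 42.1
94 slope ang -0.028 pos ang -0.085 -0.04 41.5
init
87 slope ang 0.109 pos ang 0.058 5.95 42.1
92 slope ang -0.042 pos ang -0.087 -0.1 41.3
a_498.png
a_503.png
l3.png
l4.png
l5.png
s0c.png
scene0.npy
scene0.png
scene1.png
scene2.png
scene_ov.png
t0c.png
top0.npy
top0.png
top1.png
top_ov.png
```

>>> carry_out([
  [0,3,-2,0],
  [0,6,-3,0],
  [0,9,-3,0],
  [0,12,-3,0],
  [0,15,-3,0],
  [0,18,-3,0],
  [0,21,-3,0],
  [0,24,-3,0],
  [0,26,-3,0],
  [0,28,-3,0],
  [0,28,-3,0],
])

```text
clock: 5.95
position: [0.4409, -0.3643, 0.2129]
ee_rot: [3.09, -0.562, -0.001]
wrist_force: [-0.2, -0.2, 0.3]
gripper_width: 0.0004
```

```bash
cat > ang2.py <<'E'
from h import *
Ai=np.linalg.inv(A)
def ana(p,D,n):
    G=(cloud(n,D)@Ai[:3,:3].T+Ai[:3,3])*1000
    k=(G[...,2]>147)&(G[...,2]<158)&(abs(G[...,0])<20)&(abs(G[...,1])<12)
    g=G[k];print(n,len(g),"top x",np.median(g[:,0]).round(2),g.mean(0).round(2))
ps={}
for n in("top","scene"):
    p0=cv2.imread(f"pics/{n}0.png"); ana(p0,np.load(f"pics/{n}0.npy"),n)
    p,D=env.read_camera(n); ana(p,D,n); p=p[:,:,::-1]; cv2.imwrite(f"pics/{n}_b.png",p)
    np.save(f"pics/{n}_b.npy",D)
    sl=(slice(110,195),slice(300,370)) if n=="top" else (slice(205,275),slice(155,225))
    o=[cv2.convertScaleAbs(cv2.resize(q[sl],None,fx=5.6,fy=5.6,interpolation=2),alpha=1.6) for q in(p0,p)]
    cv2.imwrite(f"pics/{n}_cmp.png",np.hstack(o))
E
python3 ang2.py
```

```text
top 49 top x 5.03 [  4.91   0.24 151.65]
top 48 top x -0.92 [ -0.88   0.43 151.95]
scene 67 top x 6.15 [  5.34   0.38 151.08]
scene 69 top x -0.08 [ -0.66   0.16 151.08]
```

View pics/top_cmp.png

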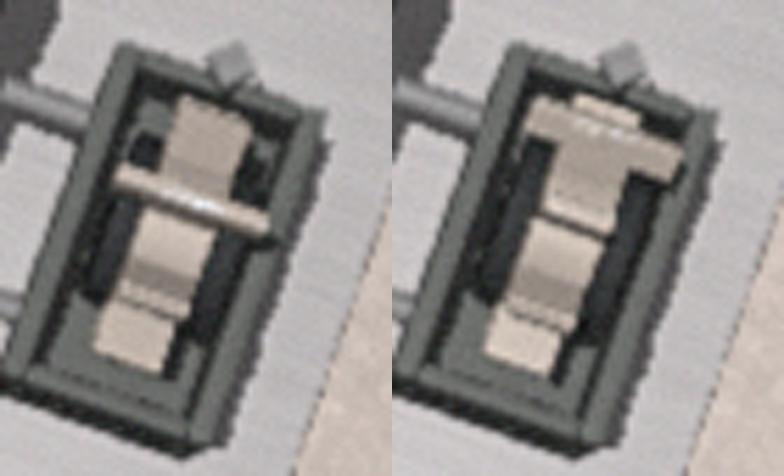

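View pics/scene_cmp.png

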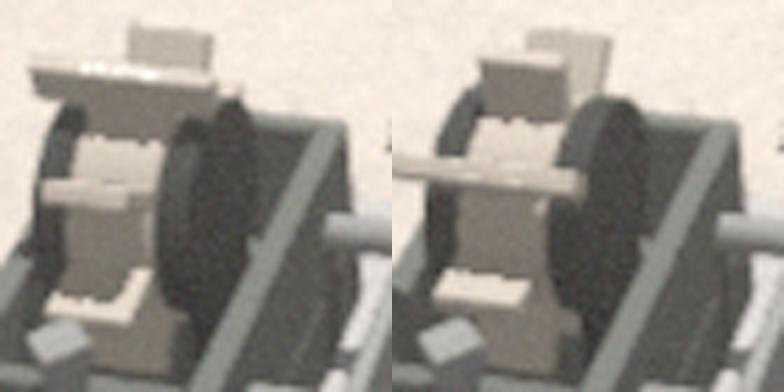

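>>> carry_out([
  [0,-3,0,0],
  [0.2,-6,0,0],
  [0.4,-9,0,0],
  [0.6,-12,0,0],
  [0.8,-15,0,0],
  [1,-18,0,0],
  [1.2,-21,0,0],
  [1.2,-24,0,0],
  [1.2,-26,0.5,0],
  [1.2,-28,1,0],
  [1.2,-28,2,0],
  [1.2,-28,2,0],
  [1.2,-28,2,0],
])

```text
clock: 7.13
position: [0.5501, -0.1024, 0.1921]
ee_rot: [3.092, -0.555, -0.003]
wrist_force: [0.9, -0.3, -0.8]
gripper_width: 0.0002
```

```bash
python3 -c "
from h import *
print(gpos(),goto(-18,0,143))"
```

```text
[-21.63234616   0.53312802 192.11330602] (array([0.37, 0.05, 4.91]), 0.001)
```

>>> carry_out([
  [0.2,0,1.5,0],
  [0.2,0,3,0],
  [0.2,0,4,0],
  [0.2,0,4.5,0],
  [0.2,0,5,0],
  [0.2,0,5,0],
  [0.2,0,5,0],
  [0.2,0,5,0],
])

```text
clock: 7.8
position: [0.5532, -0.1039, 0.1441]
ee_rot: [3.092, -0.557, 0.002]
wrist_force: [-0.3, -0.1, 0.2]
gripper_width: 0.0004
```

```bash
python3 -c "
from h import *
print(gpos(),env.read_state()['wrist_force'])"
```

```text
[-18.24581694   0.21299535 144.05331728] [-0.34771088 -0.11144409  0.18892656]
```

>>> carry_out([
  [0.4,0,0.15,0],
  [0.8,0,0.15,0],
  [1.2,0,0.15,0],
  [1.6,0,0.1,0],
  [1.9,0,0.1,0],
  [2.2,0,0.0,0],
  [2.5,0,0.0,0],
  [2.8,0,0,0],
  [3.0,0,0,0],
  [3.0,0,0,0],
])

```text
clock: 8.63
position: [0.5782, -0.113, 0.1409]
ee_rot: [-3.091, 0.556, 0.013]
wrist_force: [-2.8, 0.3, -1.3]
gripper_width: 0.0003
```

```bash
python3 look.py 6
```

```text
[  8.37129243   0.33196594 140.8794517 ]
8.6333 [-2.78816173  0.34492962 -1.34216916]
```

View pics/l6.png

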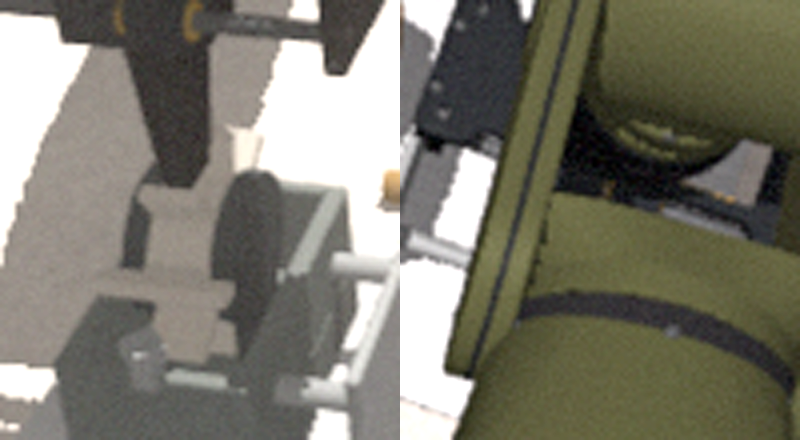

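>>> carry_out([
  [0.2,0,-0.1,0],
  [0.4,0,-0.15,0],
  [0.6,0,-0.2,0],
  [0.6,0,-0.2,0],
  [0.6,0,-0.2,0],
])

```text
clock: 9.15
position: [0.5872, -0.1165, 0.1458]
ee_rot: [3.092, -0.557, 0.003]
wrist_force: [-1.1, 0.2, -0.2]
gripper_width: 0.0004
```

```bash
python3 look.py 7
```

```text
[ 17.99374759   0.24846652 145.83556516]
9.15 [-1.05746529  0.21424374 -0.19315412]
```

View pics/l7.png

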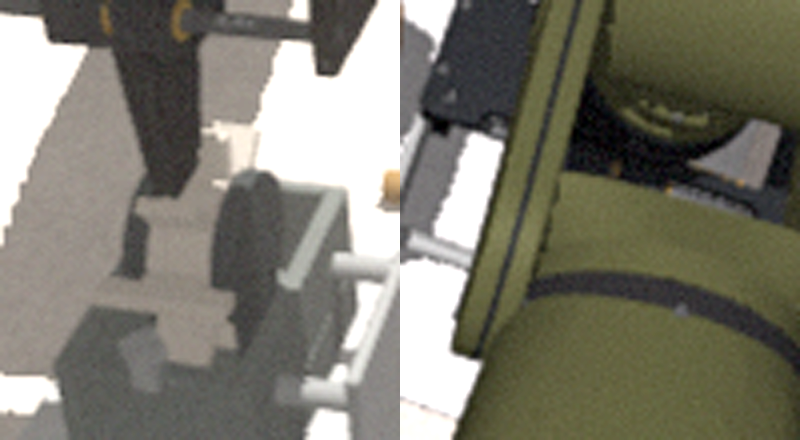

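Force is gone and the finger is clear; the next tooth stands behind it. I'll lift, retreat and measure.

>>> carry_out([
  [0,0,-1,0],
  [0,0,-2.5,0],
  [0,0,-4.5,0],
  [-1,0,-6,0],
  [-2,3,-7,0],
  [-3,6,-7,0],
  [-4,9,-7,0],
  [-4,12,-7,0],
  [-4,15,-7,0],
  [-4,18,-7,0],
  [-4,21,-7,0],
  [-4,24,-7,0],
  [-4,26,-7,0],
  [-4,28,-7,0],
  [-4,28,-7,0],
  [-4,28,-7,0],
])

```text
clock: 10.58
position: [0.451, -0.3653, 0.2158]
ee_rot: [-3.091, 0.559, -0.001]
wrist_force: [0.6, 0.7, 0.2]
gripper_width: 0.0001
```

```bash
python3 ang2.py; python3 - <<'E'
from h import *
Ai=np.linalg.inv(A)
for n in("top","scene"):
    for t in("0","_b"):
        G=(cloud(n,np.load(f"pics/{n}{t}.npy"))@Ai[:3,:3].T+Ai[:3,3])*1000
        r=[]
        k=(G[...,2]>60)&(G[...,1]<-130)&(G[...,1]>-240)&(abs(G[...,0])<80);r.append(G[k].mean(0).round(1))
        k=(G[...,2]>60)&(G[...,1]>110)&(G[...,1]<270)&(abs(G[...,0])<110);r.append(G[k].mean(0).round(1))
        k=(G[...,2]>8)&(G[...,0]<-128)&(G[...,0]>-230)&(G[...,1]>0)&(G[...,1]<300)&(G[...,2]<30);r.append(G[k].mean(0).round(1))
        print(n,t,r)
E
```

```text
top 49 top x 5.03 [  4.91   0.24 151.65]
top 49 top x -1.61 [ -1.39   0.35 151.71]
scene 67 top x 6.15 [  5.34   0.38 151.08]
scene 71 top x -0.35 [-1.2100e+00 -8.0000e-02  1.5082e+02]
top 0 [array([ -28. , -172.5,  103.5]), array([  9. , 184.2, 129.2]), array([-173.5,  142.8,   18.6])]
top _b [array([ -26.2, -204. ,  281.9]), array([  8.9, 184.1, 129.3]), array([-173.5,  143.2,   18.6])]
scene 0 [array([ -15.1, -168.5,   94.1]), array([ 53.8, 189.4, 117.1]), array([-176.8,  137.9,   18.3])]
scene _b [array([ -16.4, -200.7,  267.2]), array([ 53.7, 189.5, 117.2]), array([-177. ,  138.3,   18.3])]
```

View pics/top_cmp.png

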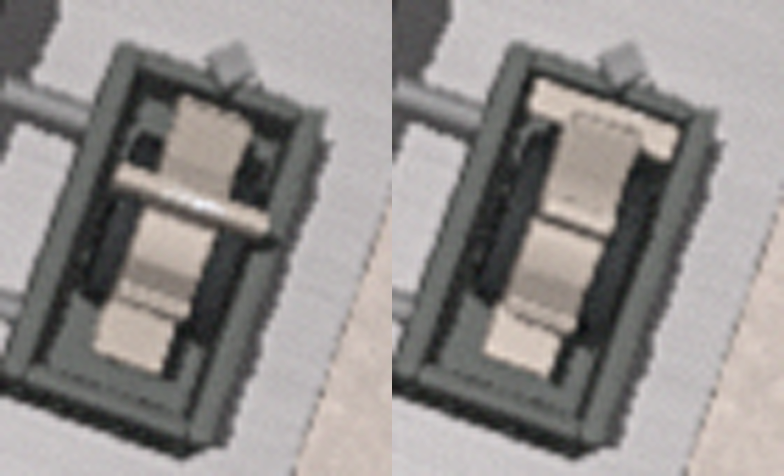

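View pics/scene_cmp.png

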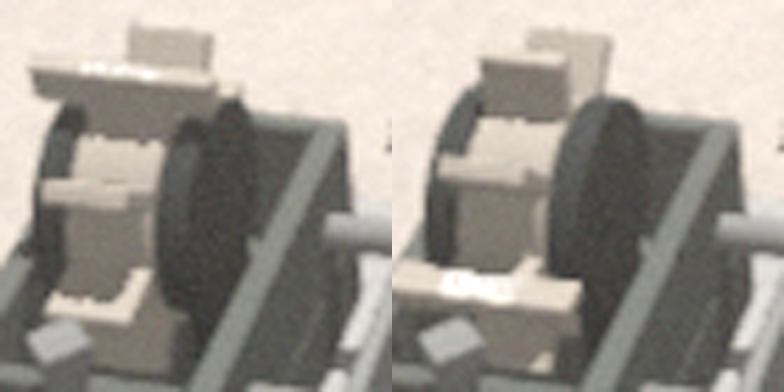

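```bash
python3 - <<'E'
from h import *
Ai=np.linalg.inv(A)
for n in("top","scene"):
    G=(cloud(n,np.load(f"pics/{n}_b.npy"))@Ai[:3,:3].T+Ai[:3,3])*1000
    k=(G[...,2]>90)&(G[...,2]<115)&(G[...,0]>38)&(G[...,0]<56)&(abs(G[...,1])>15)&(abs(G[...,1])<27)
    g=G[k];print(n,len(g),np.percentile(g,[5,25,50,75,95],axis=0).round(1).tolist())
    k=(abs(G[...,2]-86)<7)&(abs(G[...,1])<46)&(abs(G[...,1])>38)&(abs(G[...,0])<80);print('rim z',np.median(G[k][:,2]),np.percentile(G[k][:,0],[1,99]))
E
```

```text
top 75 [[39.6, -25.6, 101.5], [41.8, -21.0, 104.0], [45.1, -15.1, 105.0], [48.5, 20.8, 106.0], [51.3, 25.7, 107.4]]
rim z 85.09911046366668 [-66.68324931  66.16469786]
scene 112 [[39.1, -25.8, 100.0], [42.4, -21.1, 103.4], [47.3, 15.4, 104.7], [49.7, 21.1, 105.4], [50.6, 25.6, 106.2]]
rim z 84.63119600091645 [-66.96288685  66.25174546]
```

```bash
python3 -c "
from h import *
s=env.read_state();print(s['clock'],s['wrist_force'],s['qd'].round(3));env.job_done()"
```

```text
10.6833 [-0.08091005 -0.15909028  0.98584792] [ 0.014 -0.001  0.004 -0.002 -0.002 -0.001]
the job is handed in; nothing more can be done
```

I flicked the wheel forward two clicks with the shut fingertips, and the wide tooth now rests level at the pointer. The job was handed in at 10.7 s; it reports no verdict.

- **Start:** the wide tooth was nearly upright, leaning about 0.1 rad forward, so two clicks were needed.
- **After the first click:** the wheel rested for over 3 s while I retreated and measured it. Two estimates disagreed. Position and slope of the tooth face, relative to the start, put it as low as 0.64 rad, near the edge of the allowed range (0.635 to 0.935). The tooth's top position against the block put it at about 0.77 rad, and I went with that one.
- **At the end:** two checks agreed on about 1.54 rad: the upright tooth's position and the wide tooth's height. Each is good to about 0.04 rad, and the allowed range is 1.45 to 1.69.
- **Loose things:** depth readings show the loaf and brush unmoved, within 0.5 mm. My last check on the shaker was spoiled because the arm was in view over it. The fingers only ever passed about 100 mm above it.
- **Forces:** the wrist force I read stayed at about 5 N or less, and the gripper was clear of everything at the end.

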